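# Third hand: hold the spring cap on the valve housing

### The arm

A 7-joint arm with a two-finger parallel gripper is mounted at the origin on the work surface. World frame = base frame: x ahead of the robot, y to its left, z up, the work surface at z = 0. Lengths are in m, angles in degrees, forces in N, time in s.
With the tool pointing down it reaches from about 0.425 to 0.875 m from the base axis. Payload 4.7 kg.
Tool frame: the origin (TCP) lies midway between the tips of the shut fingers; the grasp point (between the pads) lies env.grip_point_offset behind it (env.grip_point_offset is the distance from the TCP to the grasp point, in m); x points along the fingers, y is the direction in which the jaws open and shut, and the axes are right-handed (so a half turn about x gives the same grasp; the last joint's range is limited). The gripper opens to 87 mm and grips with 3 to 60 N. Pads are 19 mm wide; open, the fingers measure 117 mm over their backs; the gripper's body (75 mm by 190 mm) begins 51 mm behind the grasp point.
Start: joints at [-72.302, 18.392, -4.016, 83.108, 1.295, 78.541, -3.26], TCP at [0.189, 0.622, 0.223] pointing down, gripper open.
Joint ranges: [-163.93, 163.93], [-17.29, 119.83], [-79.2, 71.16], [3.27, 140.29], [-89.18, 269.18], [5.43, 117.66], [-154.24, 154.24]. Speed limits (degrees/s): [147.25, 147.25, 180, 180, 180, 180, 180].

### API

Orientations are given as [roll, pitch, yaw] about the fixed x, y, z axes, in that order (R = Rz(yaw) Ry(pitch) Rx(roll)).
In Python, from cell import readout, read_camera, camera_params, sign_off, spot_in, pinpoint, env gives the robot as it stands.
- The arm moves only by the shell command python3 -m pendant 'ROWS' [OPENING] [FORCE]. ROWS is a JSON object of lists of equal length, an entry for each row: "xyz": the shift along the world's x, y, z in m, a list of three; "turn": the turn about the world's z in rad. A call has 1 to 10 rows; each row shifts and turns the pose as measured when the row begins; what a row does not reach is not made up. A row lasts 1/8 s, in which the tool goes at most 62.5 mm and 10.7 degrees, less where a joint would pass 70% of its speed; a pose out of reach is approached as far as the arm can. A call is refused whole if a number of a shift passes 0.0625 or a number of a turn 0.188, either way. A call with a gripper value outside its range is refused whole. OPENING is the opening, from 0 (shut) to 1 (fully open), set as the call begins (- or left out, the last holds). The fingers move at their own pace and stop on an object; FORCE is the grip in N (left out, the last holds). Time passes only in rows, so rows that do not move let the fingers close. It gives the time, the measured TCP pose, the force and the opening at its end, in the units of the state.
- readout.get_obs(): the state, without advancing time (a new reading comes with each control period).
- read_camera(name): name is "side" or "top"; returns the picture (400x640x3 uint8, red, green, blue); there is no depth.
- camera_params(name): a dict with "fx", "fy", "cx", "cy" (pixels), "rvec" (rotation vector, rad) and "tvec" (3), from world to camera coordinates, as OpenCV has them. Camera axes: x right, y down, z forward; pixel columns grow to the right and rows downward; lengths in m; the calibration is good to about 2 mm. A picture is of the moment at which its call begins. camera_params takes no time and is no camera call.
- sign_off(): hands the job in, once; it reports no verdict.
Trained networks look in the newest picture that a camera, given by its name, has taken for a name from the list of things; names that differ only in an ending like _2 or _b are one class to them, and where a whole thing is asked for, a point or a joint stands for the part that bears it (a point fixed in the world has none). Each returns a list of dicts, best first, with "score" (0 to 1); they miss things now and then, are a little off and sometimes report something else, mostly with a low value. They report only what shows in the picture. A call takes as long as a camera call.
- spot_in(camera, name): "at" ([x, y, z] in m, in the coordinates of the camera as it stood for that picture, good to about 4 mm: the middle of the surface that is visible of it).
- pinpoint(camera, name): "at" ([x, y, z] in m, in the coordinates of the camera as it stood for that picture, good to about 4 mm: a listed point, or the origin of a listed thing).
The state is a dict: "time_s": time; "qpos": joint angles; "joint_velocities": joint speeds; "effort": joint torques, N m; "tool_pos": TCP position; "tool_rot": TCP orientation; "force": force on the tool from outside, world axes, zero at the start; "wrist_torque": the same for the moment, N m; "grip_width": finger opening in m.
Only numpy, scipy, OpenCV 4.12 (cv2) and the standard library are available. Lean on these libraries where they do the work, as an engineer would, in place of code of your own. Each camera call takes 0.05 s, during which the arm holds its last target.

### The job

The cup-shaped spring cap stands mouth-up on the bench: turn it over and set it mouth-down over the spring on the valve housing in the machine vise, its square flange squared up with the housing's square flange so the screw holes line up. Press it straight down against the spring until the flanges meet and hold it there with a steady push of about 15 N, never forcing it, so that I can put the screws in: finish while still holding it pressed down, do not let go. Leave the other things on the bench where they are.

Things in the scene. Friction and masses are not known exactly. Their poses are not given: they have to be found in the camera images.
- cap: loose aluminium spring cap, 0.2 kg: round cup (56 mm outside, bore 42 mm wide, 48 mm deep) with a square flange 64 x 64 x 12 mm round its mouth; 54 mm tall. Starts mouth-up. Origin: centre of the closed end's outer face; z along the axis to the mouth; x, y square to the flange sides (at +-32 mm, z 42 to 54 mm). On its side it rests steadily on flange and closed end, mouth 6 degrees above level
- cap_mouth (a point): centre of the cap's mouth in the plane of the flange's face, 54 mm along the cap's z from its origin; axes as the cap's
- housing: fixed cast valve housing in a low machine vise (jaws 100 mm wide, tops 70 mm above the bench, screw and handle towards the housing's -x at 50 mm height). Origin: centre of its foot, 34 mm above the bench; z up, x along the vise screw. Foot 60 x 76 x 40 mm, round neck 52 mm, square top flange 56 x 56 x 14 mm with sides square to x and y
- seat (a point): centre of the top face of the housing's square flange, 120 mm above the bench; axes as the housing's. On it a round chamfered spigot (38 mm wide, 5 mm high) that enters the cap's bore, and through it the coil spring with a round steel plate (26 mm wide) on top, 56 mm above this face when free
- spring (a joint): how far the spring is pressed down, m: 0 when free. The cap's inside meets the spring plate when the flanges are still 8 mm apart; the flanges meet at 0.008. The spring pushes straight up with 2.8 N at 0, 1.4 N more per mm, 14 N at 0.008
- screw_dish: bystander: round steel dish 68 mm wide, 16 mm high, with four small cap screws in it; origin under its centre
- hex_key: bystander: L-shaped 6 mm hex key, 90 mm long, lying flat
- bearing: bystander: steel ball bearing, 52 mm outside, 15 mm high; origin under its centre
- try_square: bystander: steel try square, about 130 x 75 mm, lying flat
- hammer: bystander: bench hammer lying flat, handle towards the robot side
- file: bystander: flat file with wooden handle, 310 mm long, lying flat
- oil_bottle: bystander: grey oil bottle, 60 mm wide, 150 mm tall; origin under its centre
- flange_blank: bystander: turned steel flange with hub, 68 mm wide, 42 mm high; origin under its centre

How it is judged (in metres and radians):
On the way, in this order (a step that is already met when the one before it is completed fails the run):
1. the cap has been turned mouth-down (angle between cap's own z axis and vertical above 2.9 rad), for 0.1 s.
2. the cap, set over the spring, is pressing the spring down (value of joint spring above 0.003 m and horizontal distance between cap_mouth and seat below 0.008 m and contact force between cap and housing above 3 N), for 0.1 s.
At the end, for the whole second after the job is handed in: Cap mouth-down (within 0.1 rad) on the housing, centred within 4 mm, gap between flanges under 2.5 mm, flanges square within 0.1 rad (any of four ways round), pressed on with 10 to 25 N, at rest, the robot's fingers still on it (angle between cap's own z axis and vertical above 3.04 rad and horizontal distance between cap_mouth and seat below 0.004 m and z of cap_mouth in the frame of seat below 0.0025 m and (angle between the x axis of cap and the x axis of housing, either way round below 0.1 rad or angle between the x axis of cap and the y axis of housing, either way round below 0.1 rad) and contact force between cap and housing between 10 and 25 N and contact force between the fingers and cap above 5 N and linear speed of cap below 0.01 m/s); the arm keeps its last pose, push and grip.
It fails at once if the cap is forced: pushed onto the housing or its spring with more than 60 N (contact force between cap and housing above 60 N).
It fails at once if another thing on the bench is moved by more than 40 mm (distance of any of screw_dish, hex_key, bearing, try_square, hammer, file, oil_bottle, flange_blank from where it was at the start of the episode above 0.04 m).
It also fails if it takes over 72 s, if anything falls off the work surface, if the arm or the gripper's body presses on something with over 40 N, if the wrist force passes 120 N, or if a joint passes its speed limit or range.

## Working session

There is one attempt and no reset: what is moved stays moved. The work goes in short steps, Python scripts to look and compute and a shell command to move; the robot and the scene stay as the last step left them, time stands still between calls to the robot, and variables do not carry over. Pictures are saved under pics/ and viewed, and the job is handed in when it is done.

```bash
mkdir -p pics; ls; cat > h.py <<'E'
import numpy as np,cv2
from cell import readout, read_camera, camera_params, sign_off, spot_in, pinpoint, env
def w(cam,p):
    c=camera_params(cam);R=cv2.Rodrigues(np.array(c['rvec'],float))[0]
    return R.T@(np.array(p)-np.array(c['tvec']).ravel())
def px(cam,P):
    c=camera_params(cam);K=np.array([[c['fx'],0,c['cx']],[0,c['fy'],c['cy']],[0,0,1]],float)
    return cv2.projectPoints(np.array(P,float).reshape(-1,1,3),np.array(c['rvec'],float),np.array(c['tvec'],float),K,None)[0].reshape(-1,2)
def ray(cam,uv,z):
    c=camera_params(cam);R=cv2.Rodrigues(np.array(c['rvec'],float))[0];t=np.array(c['tvec'],float).ravel()
    o=-R.T@t;d=R.T@np.array([(uv[0]-c['cx'])/c['fx'],(uv[1]-c['cy'])/c['fy'],1]);return o+d*(z-o[2])/d[2]
def save(cam,name,crop=None,s=1):
    im=read_camera(cam)[:,:,::-1]
    if crop: a,b,c,d=crop; im=im[b:d,a:c]
    if s!=1: im=cv2.resize(im,None,fx=s,fy=s,interpolation=cv2.INTER_CUBIC)
    cv2.imwrite('pics/'+name,im)
E
python3 - <<'E'
from h import *
np.set_printoptions(precision=4,suppress=True)
o=readout.get_obs();print(o['time_s'],o['tool_pos'],o['tool_rot'],o['force'],o['grip_width'],env.grip_point_offset)
for c in('top','side'):
    save(c,c+'0.png'); k=camera_params(c);R=cv2.Rodrigues(np.array(k['rvec'],float))[0];print(c,-R.T@np.array(k['tvec']).ravel(),k['fx'])
    for n in('cap','cap_mouth','housing','seat'):
        for d in pinpoint(c,n)[:2]: print(c,n,w(c,d['at']),d['score'])
E
```

```text
pics
0.0 [0.1887 0.6214 0.2215] [ -85.8805   89.8914 -102.7697] [-0.1819 -0.7408 -0.2984] 0.08713408536799475 0.0187
top [ 0.4555 -0.001   1.0855] 381.0822567051102
top cap [ 0.5118  0.2185 -0.0013] 0.59
top cap_mouth [0.5182 0.2167 0.0516] 0.7
top housing [ 0.5421 -0.1737  0.0345] 0.74
top seat [ 0.54   -0.1708  0.119 ] 0.84
side [0.3925 1.1887 0.9743] 453.97750228860076
side cap [ 0.5151  0.2171 -0.0019] 0.68
side cap_mouth [0.5189 0.2183 0.0477] 0.78
side housing [ 0.5446 -0.1714  0.0326] 0.85
side seat [ 0.5388 -0.1667  0.1207] 0.87
side seat [ 0.5126  0.2158 -0.0016] 0.22
```

View pics/top0.png

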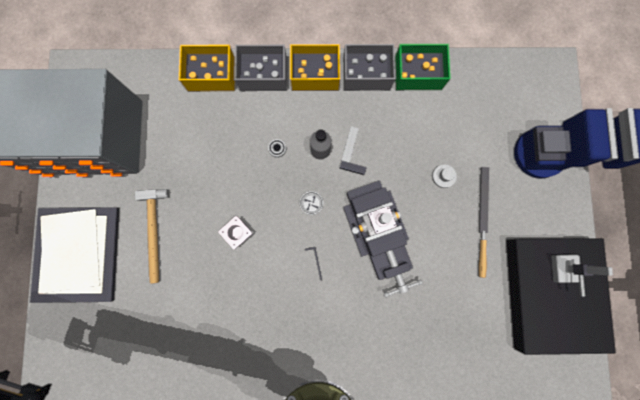

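View pics/side0.png

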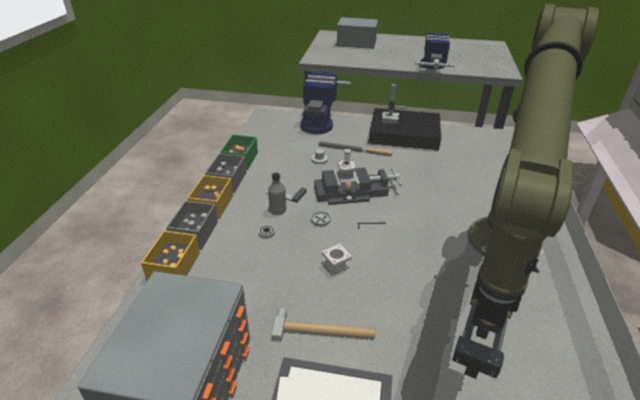

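```bash
python3 - <<'E'
import cv2
im=cv2.imread('pics/top0.png');
def c(u,v,r,n): cv2.imwrite(n,cv2.resize(im[v-r:v+r,u-r:u+r],(600,600),interpolation=cv2.INTER_CUBIC))
from h import px
p=px('top',[[.517,.217,.054],[.541,-.170,.12]]).astype(int);print(p)
c(*p[0],40,'pics/capz.png');c(*p[1],50,'pics/houz.png')
E
```

```text
[[234 230]
 [381 218]]
```

View pics/capz.png

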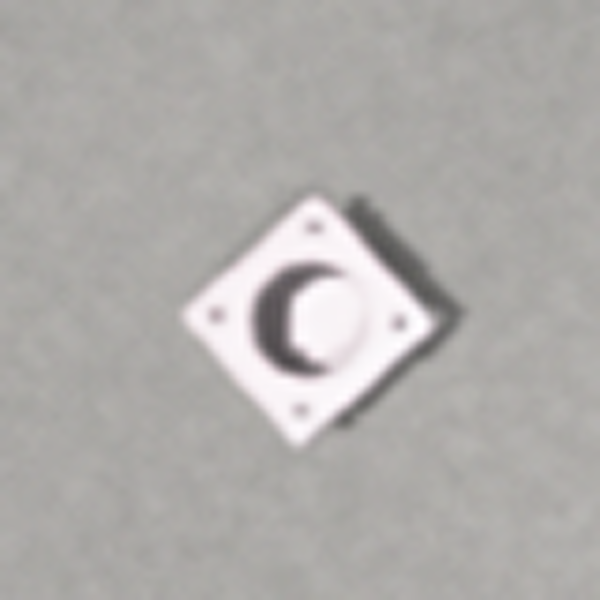

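View pics/houz.png

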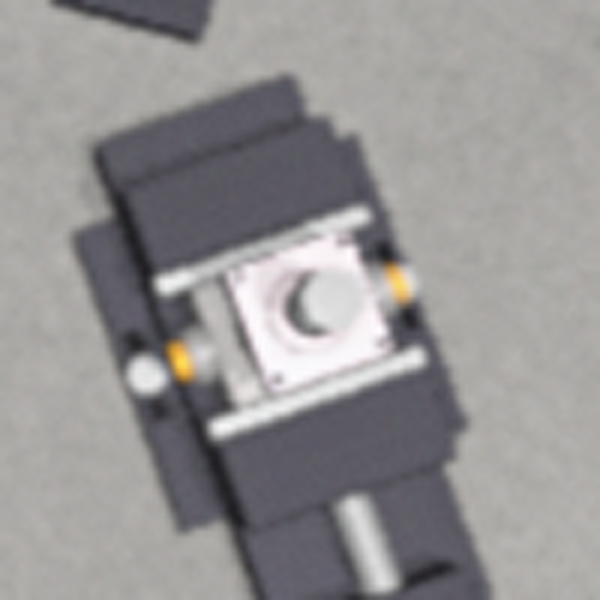

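```bash
python3 - <<'E'
from h import *
np.set_printoptions(precision=4,suppress=True)
for nm,C,s,o,z in(('cap',[(315,193),(440,320),(300,448),(182,313)],7.5,(194,190),.054),('hou',[(222,272),(348,235),(390,348),(270,395)],6,(331,168),.12)):
    P=np.array([ray('top',(o[0]+(u+.5)/s-.5,o[1]+(v+.5)/s-.5),z) for u,v in C])[:,:2]
    print(nm,P.mean(0)); 
    for i in range(4):
        d=P[(i+1)%4]-P[i];print(np.hypot(*d),np.degrees(np.arctan2(d[1],d[0]))%90)
from scipy.spatial.transform import Rotation as R
o=readout.get_obs();M=R.from_euler('xyz',o['tool_rot'],degrees=True).as_matrix();print(M,o['qpos'])
# wide-image directions
print(px('top',[[.5,.2,0],[.6,.2,0],[.5,.3,0]]))
E
```

```text
cap [0.5143 0.2172]
0.06507291173599246 44.68534885872049
0.0669682758323463 42.549867929946885
0.06508096471735592 41.703339842231046
0.0635819933893809 42.50828765038015
hou [ 0.5388 -0.1696]
0.05632637968978876 15.888115027449757
0.05100519900968442 18.590949932884342
0.05500924824188699 20.687971032590454
0.05568917680084058 19.919633229524063
[[ 0.0001  0.2905  0.9569]
 [ 0.0001  0.9569 -0.2905]
 [-1.      0.0001  0.0001]] [-72.3015  18.3939  -4.0154  83.108    1.2953  78.5378  -3.26  ]
[[244.8061 238.0505]
 [245.375  203.0617]
 [209.3997 238.3583]]
```

```bash
python3 -m pendant '{"xyz":[[0.0313,-0.039,0],[0.0313,-0.039,0],[0.0313,-0.039,0],[0.0313,-0.039,0],[0.0313,-0.039,0],[0.0313,-0.039,0],[0.0313,-0.039,0],[0.0313,-0.039,0],[0.0313,-0.039,0],[0.0313,-0.039,0]],"turn":[-0.053,-0.053,-0.053,-0.053,-0.053,-0.053,-0.053,-0.053,-0.053,-0.053]}' 1 3
```

```text
time_s: 1.75
tool_pos: [0.5056, 0.223, 0.2242]
tool_rot: [109.8, 89.6, 62.1]
force: [0.6, 1.1, -0.1]
grip_width: 0.0866
```

```bash
cat > st.py <<'E'
from h import *
from scipy.spatial.transform import Rotation as R
np.set_printoptions(precision=4,suppress=True)
o=readout.get_obs();M=R.from_euler('xyz',o['tool_rot'],degrees=True).as_matrix()
print(round(o['time_s'],2),'pos',np.array(o['tool_pos']),'jaw',round(np.degrees(np.arctan2(M[1,1],M[0,1])),2),'ax',M[:,0],'F',np.array(o['force']),'w',round(o['grip_width'],4),'q',np.array(o['qpos']))
E
python3 st.py
```

```text
1.75 pos [0.5056 0.223  0.2242] jaw 42.34 ax [ 0.0034  0.0064 -1.    ] F [ 0.5618  1.1493 -0.1019] w 0.0866 q [-43.3112   6.0864  18.292   98.0028  -2.2256  75.8925  17.7572]
```

```bash
python3 -m pendant '{"xyz":[[-0.0016,0.0046,-0.03],[-0.0016,0.0046,-0.03],[0,0,-0.03],[0,0,-0.03],[0,0,-0.01],[0,0,0]],"turn":[0.005,0.005,0,0,0,0]}' 1 3; python3 st.py; python3 -c "
from h import *
save('top','t1.png',(180,170,300,290),5);save('side','s1.png',(280,180,420,310),5)"
```

```text
time_s: 2.5
tool_pos: [0.5072, 0.2267, 0.0935]
tool_rot: [86.7, 89.3, 39.0]
force: [-0.0, -0.7, -0.1]
grip_width: 0.0871
2.5 pos [0.5072 0.2267 0.0935] jaw 42.26 ax [ 0.0097  0.0078 -0.9999] F [-0.0288 -0.6697 -0.1256] w 0.0871 q [-42.6608  12.3942  17.8657 106.7719  -4.5214  60.7956  19.2407]
```

View pics/s1.png

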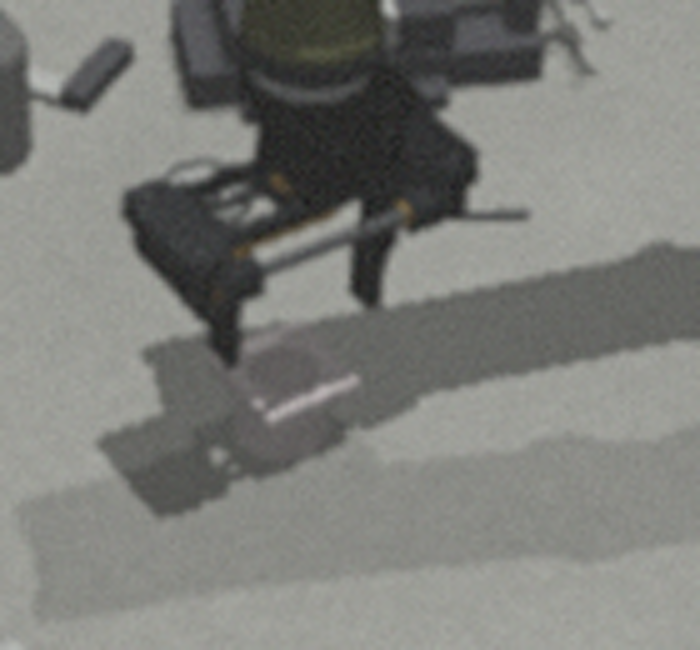

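View pics/t1.png

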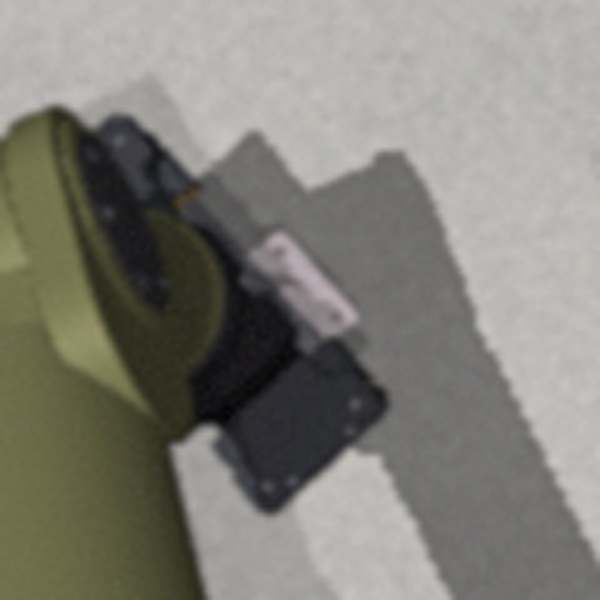

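```bash
python3 -m pendant '{"xyz":[[-0.005,0.006,0],[0,0,0],[-0.001,0.001,-0.02]],"turn":[0.01,0,0]}' 1 3; python3 st.py
```

```text
time_s: 2.98
tool_pos: [0.5045, 0.2365, 0.0788]
tool_rot: [84.1, 88.7, 37.0]
force: [-0.3, 0.3, 0.0]
grip_width: 0.0869
2.98 pos [0.5045 0.2365 0.0788] jaw 42.91 ax [ 0.0186  0.014  -0.9997] F [-0.2928  0.2697  0.003 ] w 0.0869 q [-43.162   13.0797  17.3473 107.8262  -4.8333  58.446   19.1149]
```

```bash
python3 -m pendant '{"xyz":[[0,0,0],[-0.001,-0.003,0],[0,0,0]],"turn":[0,0,0]}' 1 3; python3 st.py
```

```text
time_s: 3.35
tool_pos: [0.5034, 0.2333, 0.0796]
tool_rot: [83.7, 88.7, 36.7]
force: [-0.1, 0.0, -0.1]
grip_width: 0.0875
3.35 pos [0.5034 0.2333 0.0796] jaw 42.94 ax [ 0.0187  0.0139 -0.9997] F [-0.1119  0.0202 -0.1215] w 0.0875 q [-43.0437  12.758   17.4318 108.1063  -4.7391  58.4781  19.31  ]
```

```bash
python3 -m pendant '{"xyz":[[0,0,-0.015],[0,0,-0.015],[0,0,-0.013],[0,0,-0.004],[0,0,0]],"turn":[0,0,0,0,0]}' 1 3; python3 st.py
```

```text
time_s: 3.98
tool_pos: [0.503, 0.2329, 0.0288]
tool_rot: [83.8, 88.7, 36.7]
force: [0.4, 0.5, -0.0]
grip_width: 0.0872
3.98 pos [0.503  0.2329 0.0288] jaw 42.92 ax [ 0.0178  0.0132 -0.9998] F [ 0.3713  0.517  -0.0279] w 0.0872 q [-42.4349  16.492   16.9923 110.3317  -6.2727  52.7732  20.5137]
```

```bash
python3 -m pendant '{"xyz":[[0,0,0],[0,0,0],[0,0,0],[0,0,0]],"turn":[0,0,0,0]}' 0 3; python3 st.py;  python3 -c "
from h import *
save('top','t2.png',(180,170,300,290),5);save('side','s2.png',(280,180,420,310),5)"
```

```text
time_s: 4.47
tool_pos: [0.5036, 0.2331, 0.0298]
tool_rot: [83.4, 88.7, 36.4]
force: [-0.3, 0.3, -1.7]
grip_width: 0.0643
4.47 pos [0.5036 0.2331 0.0298] jaw 42.92 ax [ 0.019   0.014  -0.9997] F [-0.3264  0.2576 -1.6569] w 0.0643 q [-42.4363  16.4256  17.0065 110.2783  -6.2599  52.8106  20.5095]
```

View pics/s2.png

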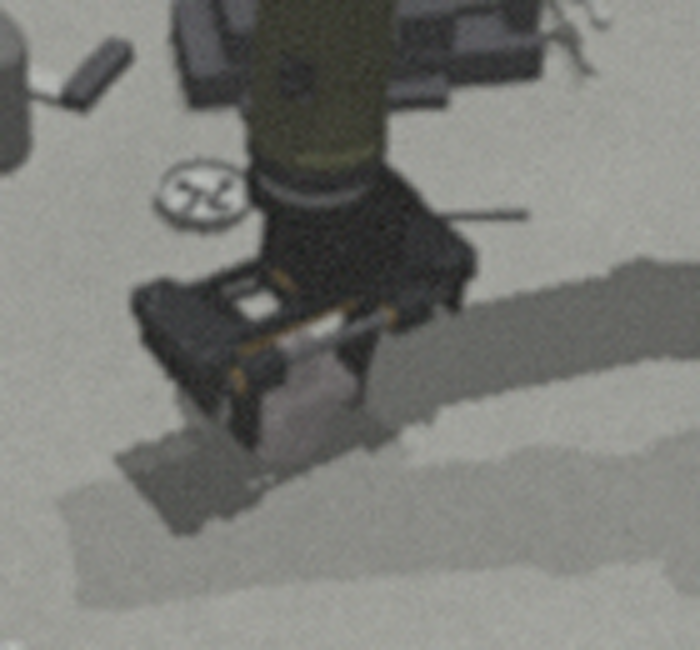

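```bash
python3 -m pendant '{"xyz":[[0,0,0.01],[0,0,0.01],[0,0,0.01],[0,0,0.01],[0,0,0],[0,0,0]],"turn":[0,0,0,0,0,0]}' 0 3; python3 st.py;  python3 -c "
from h import *
save('top','t3.png',(180,170,300,290),5);save('side','s3.png',(280,180,420,310),5)"
```

```text
time_s: 5.32
tool_pos: [0.5033, 0.2333, 0.0728]
tool_rot: [84.4, 88.6, 37.3]
force: [0.2, -0.3, -2.2]
grip_width: 0.0641
5.33 pos [0.5033 0.2333 0.0728] jaw 42.93 ax [ 0.019   0.0145 -0.9997] F [ 0.2475 -0.3044 -2.2135] w 0.0641 q [-42.9902  13.183   17.4112 108.4822  -4.9487  57.6703  19.4697]
```

View pics/s3.png

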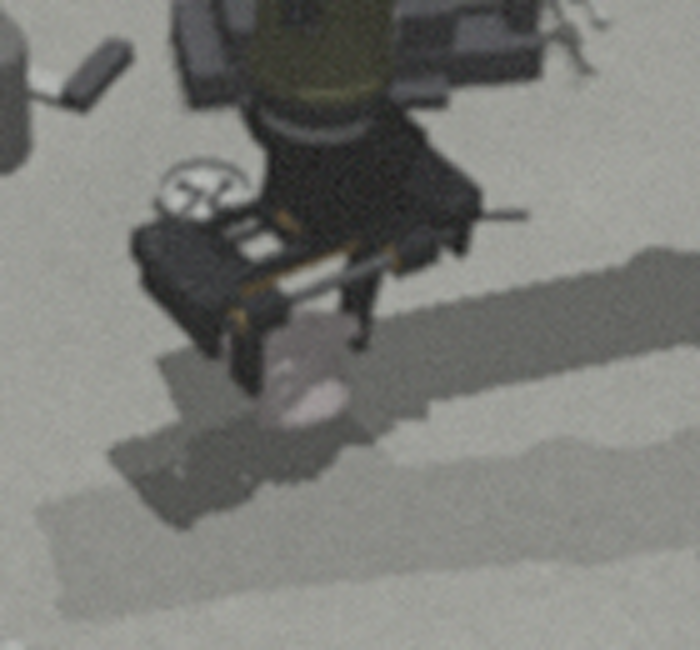

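View pics/t3.png

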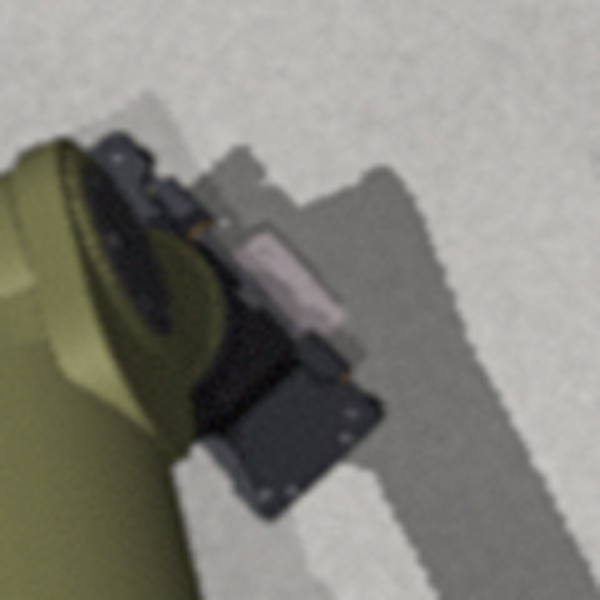

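```bash
python3 -m pendant '{"xyz":[[0,0,-0.012],[0.003,-0.0035,-0.012],[0.007,-0.0075,-0.003],[0.007,-0.0075,-0.004],[0.007,-0.0075,-0.005],[0.005,-0.005,-0.005],[0.002,-0.002,-0.002],[0,0,0]],"turn":[0,0,0,0,0,0,0,0]}' 0 3; python3 st.py;  python3 -c "
from h import *
save('top','t4.png',(180,170,300,290),5);save('side','s4.png',(280,180,420,310),5)"
```

```text
time_s: 6.42
tool_pos: [0.5382, 0.1962, 0.0268]
tool_rot: [80.0, 88.6, 32.8]
force: [0.6, -1.9, -0.1]
grip_width: 0.0645
6.42 pos [0.5382 0.1962 0.0268] jaw 42.8 ax [ 0.0206  0.0133 -0.9997] F [ 0.5898 -1.9066 -0.096 ] w 0.0645 q [-38.3919  18.6799  18.3369 107.9748  -7.5998  53.0917  26.2701]
```

View pics/s4.png

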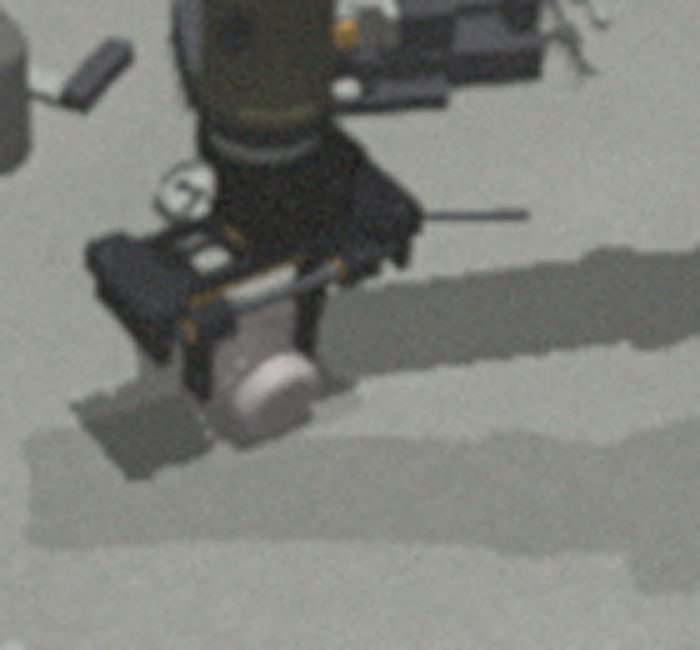

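View pics/t4.png

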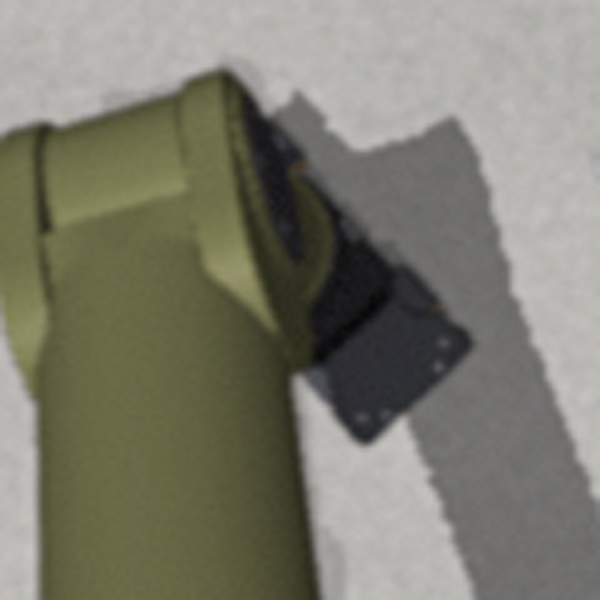

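```bash
python3 -m pendant '{"xyz":[[0,0,0],[0,0,0],[0,0,0],[0,0,0.03],[0,0,0.03],[0,0,0.03],[0.03,-0.03,0.03],[0.03,-0.03,0.03],[0.03,-0.03,0.02],[0,0,0]],"turn":[0,0,0,0,0,0,0,0,0,0]}' 1 3; python3 st.py;  python3 -c "
from h import *
save('top','t5.png',(180,170,300,290),5);save('side','s5.png',(280,180,420,310),5)
for c in('top','side'):
    for n in('cap','cap_mouth'):
        for d in pinpoint(c,n)[:2]: print(c,n,w(c,d['at']),d['score'])"
```

```text
time_s: 7.78
tool_pos: [0.6269, 0.107, 0.203]
tool_rot: [83.2, 88.6, 36.4]
force: [-0.8, 1.1, -0.5]
grip_width: 0.0872
7.78 pos [0.6269 0.107  0.203 ] jaw 43.24 ax [ 0.0196  0.0144 -0.9997] F [-0.8431  1.0641 -0.5154] w 0.0872 q [-30.8263  16.8204  23.5096  88.9278  -7.5623  74.4703  36.9017]
top cap_mouth [0.76030509 0.11190402 0.00623751] 0.18
side cap [0.51101034 0.22017569 0.02698057] 0.84
side cap_mouth [0.55147212 0.18300267 0.02754734] 0.58
side cap_mouth [0.51230322 0.22425009 0.0277139 ] 0.29
```

View pics/s5.png

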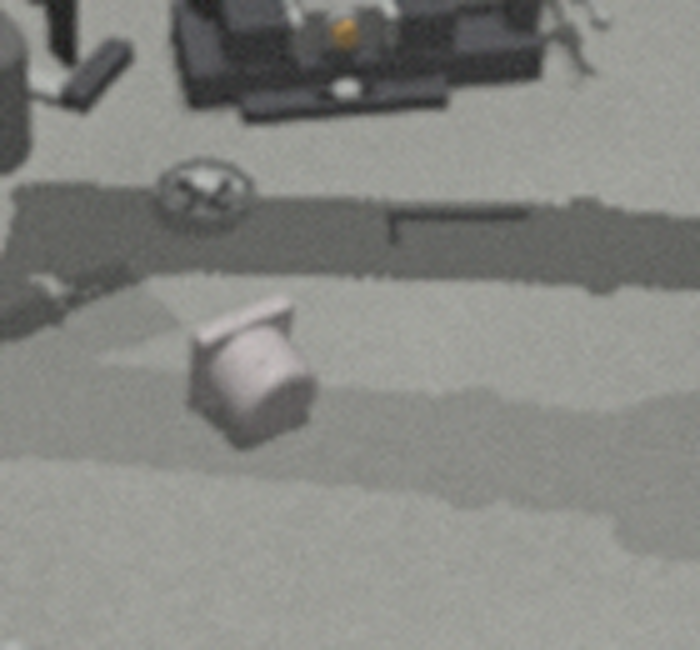

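View pics/t5.png

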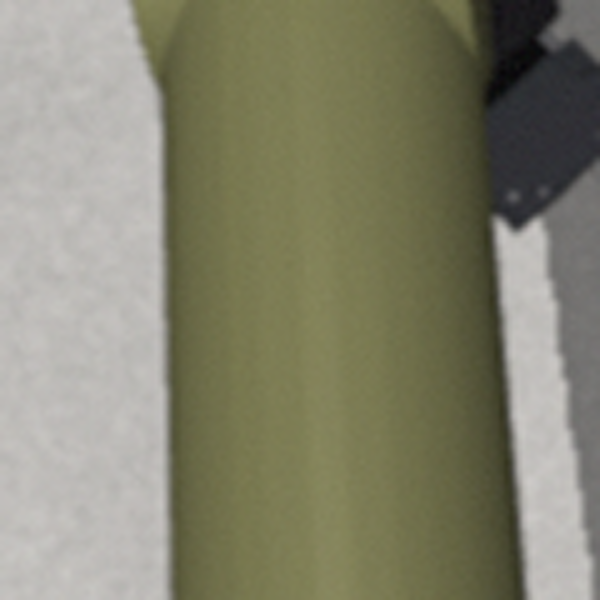

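```bash
cat > ov.py <<'E'
from h import *
import sys
def ov(src,out,x,y,yaw,crop,s,cam='side'):
    a=np.radians(yaw);e=np.radians(6)
    Z=np.array([np.cos(a)*np.cos(e),np.sin(a)*np.cos(e),np.sin(e)]);X=np.array([-np.sin(a),np.cos(a),0]);Y=np.cross(Z,X)
    O=np.array([x,y,28*np.cos(e)/1000])
    pt=lambda u,v,z:O+X*u+Y*v+Z*z
    L=[]
    for z in(.042,.054): L.append([pt(u,v,z) for u,v in((-.032,-.032),(.032,-.032),(.032,.032),(-.032,.032),(-.032,-.032))])
    for z in(0,): L.append([pt(.028*np.cos(t),.028*np.sin(t),z) for t in np.linspace(0,6.3,40)])
    im=cv2.imread(src)
    for l in L:
        p=(px(cam,l)-[crop[0],crop[1]]+.5)*s-.5
        cv2.polylines(im,[np.round(p).astype(int).reshape(-1,1,2)],False,(0,255,0),1)
    cv2.imwrite(out,im)
x,y,yaw=map(float,sys.argv[2:5])
ov('pics/s5.png','pics/'+sys.argv[1],x,y,yaw,(280,180),5)
im=cv2.imread('pics/'+sys.argv[1])[260:480,150:370];cv2.imwrite('pics/'+sys.argv[1],cv2.resize(im,(600,600)))
E
python3 ov.py o1.png .511 .220 -45
```

```text
(no output)
```

View pics/o1.png

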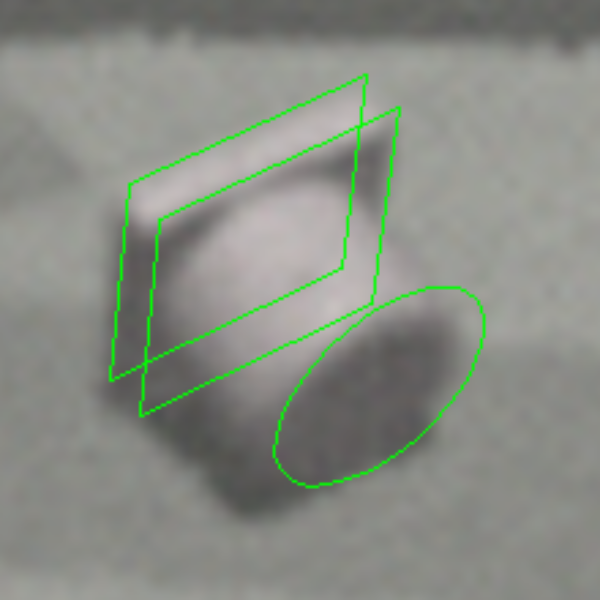

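```bash
python3 ov.py o2.png .514 .222 -47
```

```text
(no output)
```

View pics/o2.png

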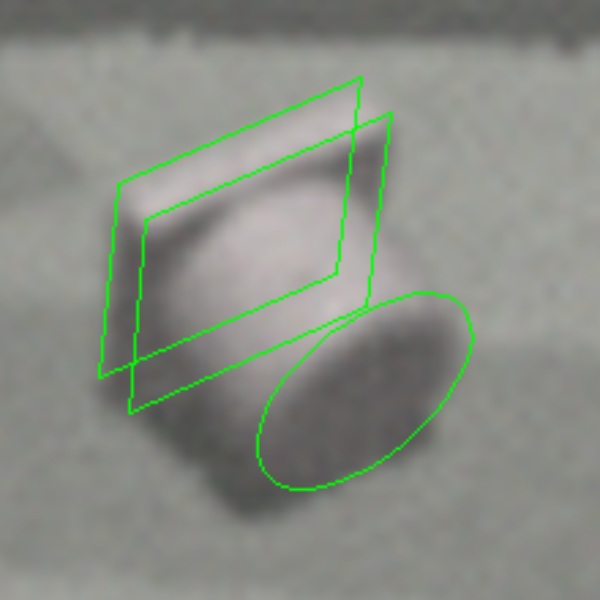

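```bash
python3 -m pendant '{"xyz":[[-0.02,0.02,0],[-0.02,0.02,0],[-0.02,0.02,0],[-0.02,0.02,-0.02],[-0.02,0.02,-0.02],[0,0,-0.02],[0,0,-0.02],[0,0,0]],"turn":[0,0,0,0,0,0,0,0]}' 1 3; python3 st.py
```

```text
time_s: 9.07
tool_pos: [0.5112, 0.2228, 0.1145]
tool_rot: [114.5, 89.0, 69.1]
force: [0.0, -0.1, -0.3]
grip_width: 0.0872
9.07 pos [0.5112 0.2228 0.1145] jaw 44.54 ax [ 0.0064  0.0166 -0.9998] F [ 0.0047 -0.0884 -0.3111] w 0.0872 q [-41.791   11.3277  17.8357 105.3503  -4.6685  63.2051  22.3182]
```

```bash
python3 -m pendant '{"xyz":[[0.011,-0.009,0],[0,0,-0.012],[0,0,0]],"turn":[-0.028,0,0]}' 1 3; python3 st.py
```

```text
time_s: 9.45
tool_pos: [0.524, 0.2135, 0.1036]
tool_rot: [109.1, 88.9, 61.9]
force: [-0.9, 0.3, 0.4]
grip_width: 0.0871
9.45 pos [0.524  0.2135 0.1036] jaw 42.82 ax [ 0.0094  0.0175 -0.9998] F [-0.9276  0.3497  0.3652] w 0.0871 q [-40.7609  12.8646  18.4732 105.      -5.399   61.998   22.5753]
```

```bash
python3 -m pendant '{"xyz":[[-0.001,0,-0.02],[0,0,-0.02],[0,0,-0.02],[0,0,-0.015],[0,0,-0.005],[0,0,0]],"turn":[0,0,0,0,0,0]}' 1 3; python3 st.py;  python3 -c "
from h import *
save('side','s6.png',(280,180,420,310),5)"
```

```text
time_s: 10.2
tool_pos: [0.5254, 0.2141, 0.0236]
tool_rot: [102.8, 88.6, 55.6]
force: [-0.6, -0.5, 1.3]
grip_width: 0.0871
10.2 pos [0.5254 0.2141 0.0236] jaw 42.76 ax [ 0.0138  0.0202 -0.9997] F [-0.5611 -0.4814  1.2713] w 0.0871 q [-39.7811  18.4285  17.7333 108.6641  -7.8939  52.8049  24.5265]
```

View pics/s6.png

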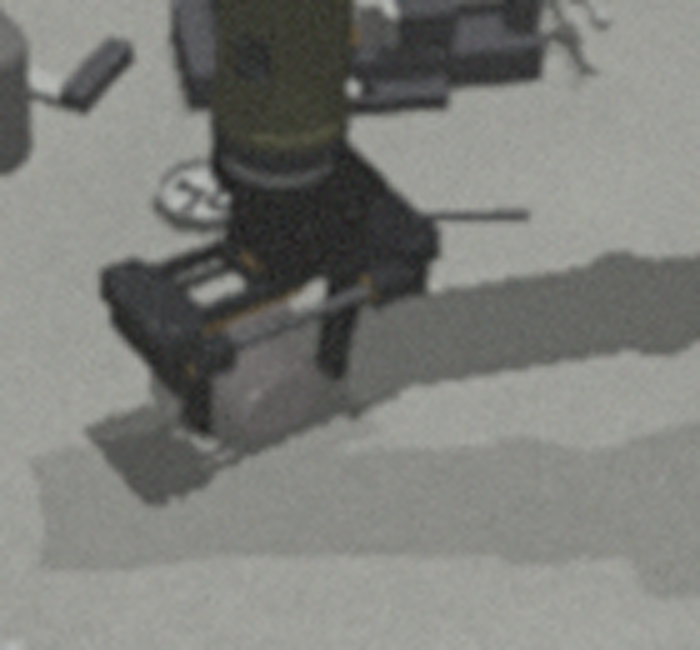

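```bash
python3 -m pendant '{"xyz":[[-0.002,0,-0.006],[0,0,-0.006],[0,0,0],[0,0,0]],"turn":[0,0,0,0]}' 1 3; python3 st.py
```

```text
time_s: 10.75
tool_pos: [0.5243, 0.2147, 0.0125]
tool_rot: [100.3, 88.4, 53.0]
force: [0.0, 0.6, 0.1]
grip_width: 0.087
10.75 pos [0.5243 0.2147 0.0125] jaw 42.76 ax [ 0.0164  0.0217 -0.9996] F [0.0381 0.6428 0.1319] w 0.087 q [-39.6985  19.1266  17.5456 109.2947  -8.2661  51.34    24.7434]
```

```bash
python3 -m pendant '{"xyz":[[0,0,0],[0,0,0],[0,0,0],[0,0,0],[0,0,0.01],[0,0,0.01],[0,0,0.01],[0,0,0.01],[0,0,0.01],[0,0,0]],"turn":[0,0,0,0,0,0,0,0,0,0]}' 0 3; python3 st.py;  python3 -c "
from h import *
save('side','s7.png',(280,180,420,310),5)"
```

```text
time_s: 12.0
tool_pos: [0.5241, 0.2145, 0.0665]
tool_rot: [100.6, 88.4, 53.3]
force: [-0.2, 0.2, -1.8]
grip_width: 0.0549
12.0 pos [0.5241 0.2145 0.0665] jaw 42.75 ax [ 0.0163  0.0219 -0.9996] F [-0.1934  0.2164 -1.8058] w 0.0549 q [-40.4886  15.0002  18.2359 107.2207  -6.4662  57.3127  23.3046]
```

View pics/s7.png

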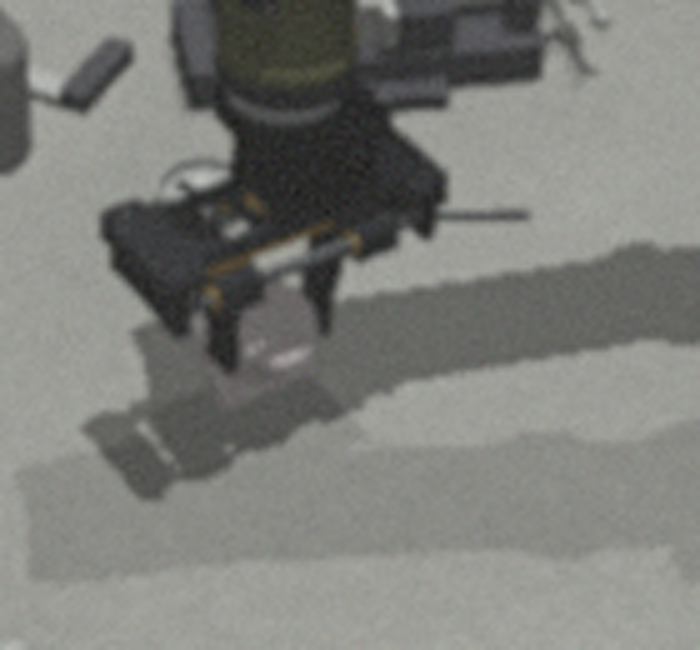

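```bash
cat > enh.py <<'E'
from h import *
import sys
cam,name,u,v,r=sys.argv[1],sys.argv[2],*map(int,sys.argv[3:6])
im=read_camera(cam)[:,:,::-1][v-r:v+r,u-r:u+r].astype(float)
im=np.clip((im-20)*1.6,0,255).astype(np.uint8)
cv2.imwrite('pics/'+name,cv2.resize(im,(600,600),interpolation=cv2.INTER_CUBIC))
E
python3 enh.py side s8.png 334 250 26
python3 -c "
from h import *
for c in('side',):
    for n in('cap','cap_mouth'):
        for d in pinpoint(c,n)[:2]: print(c,n,w(c,d['at']),d['score'])"
```

```text
side cap [0.5187581 0.2180887 0.0864444] 0.65
side cap [ 0.67661136 -0.37606218  0.00124592] 0.64
side cap_mouth [0.54500994 0.19399262 0.04397571] 0.77
```

View pics/s8.png

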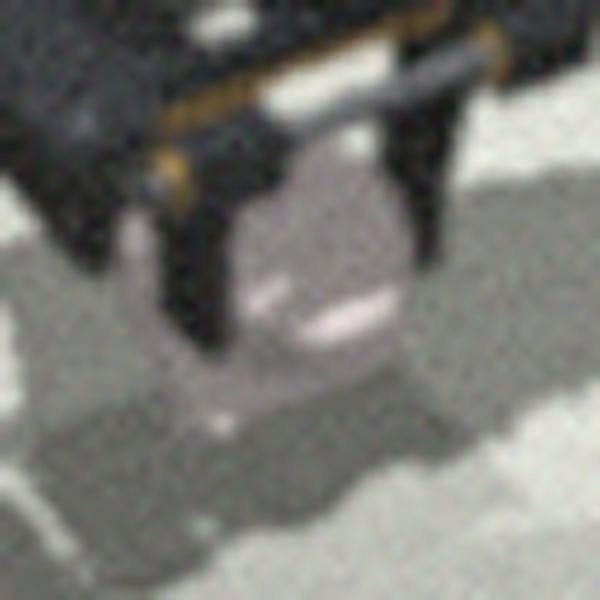

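```bash
python3 -m pendant '{"xyz":[[0,0,-0.012],[0,0,-0.012],[0,0,-0.006],[0.003,-0.003,-0.002],[0.0055,-0.006,-0.002],[0.007,-0.007,-0.003],[0.007,-0.007,-0.004],[0.003,-0.003,-0.003],[0,0,0]],"turn":[0,0,0,0,0,0,0,0,0]}' 0 3; python3 st.py;  python3 enh.py side s9.png 330 255 30
```

```text
time_s: 13.32
tool_pos: [0.5498, 0.1863, 0.0173]
tool_rot: [107.8, 88.6, 60.5]
force: [-0.4, 0.9, -0.6]
grip_width: 0.0552
13.32 pos [0.5498 0.1863 0.0173] jaw 42.72 ax [ 0.0117  0.0206 -0.9997] F [-0.4111  0.9413 -0.5711] w 0.0552 q [-36.5664  20.5185  18.4556 106.8935  -9.1258  52.8848  28.928 ]
```

View pics/s9.png

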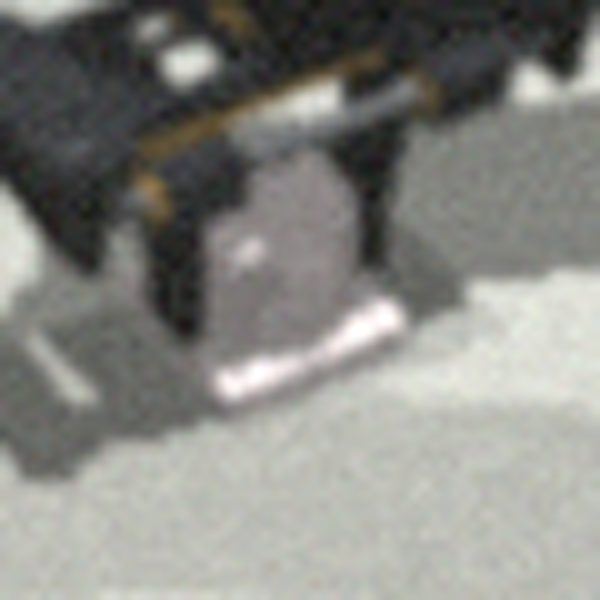

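```bash
python3 -m pendant '{"xyz":[[0,0,0],[0,0,0],[0,0,0]],"turn":[0,0,0]}' 0.75 3; python3 st.py;  python3 enh.py side s10.png 330 255 30; python3 enh.py top t10.png 245 242 30
python3 -c "
from h import *
for c in('side','top'):
    for n in('cap','cap_mouth'):
        for d in pinpoint(c,n)[:2]: print(c,n,w(c,d['at']),d['score'])"
```

```text
time_s: 13.75
tool_pos: [0.5503, 0.1861, 0.0176]
tool_rot: [103.4, 88.6, 56.1]
force: [0.9, -0.7, -1.2]
grip_width: 0.0648
13.75 pos [0.5503 0.1861 0.0176] jaw 42.76 ax [ 0.0135  0.0201 -0.9997] F [ 0.9021 -0.6751 -1.2407] w 0.0648 q [-36.6062  20.4873  18.4937 106.8999  -9.0572  52.8194  28.9272]
side cap [0.55132432 0.18549433 0.05472361] 0.61
side cap_mouth [ 0.55408369  0.18522097 -0.0034139 ] 0.96
side cap_mouth [ 0.74040826 -0.12125293 -0.00643871] 0.33
```

View pics/s10.png

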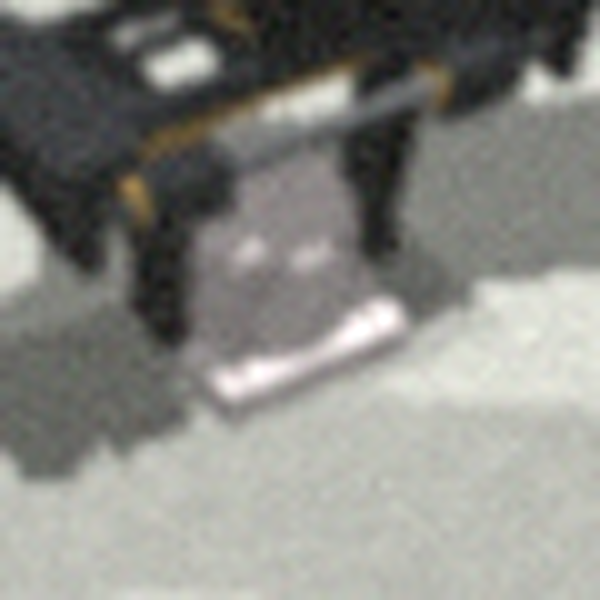

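View pics/t10.png

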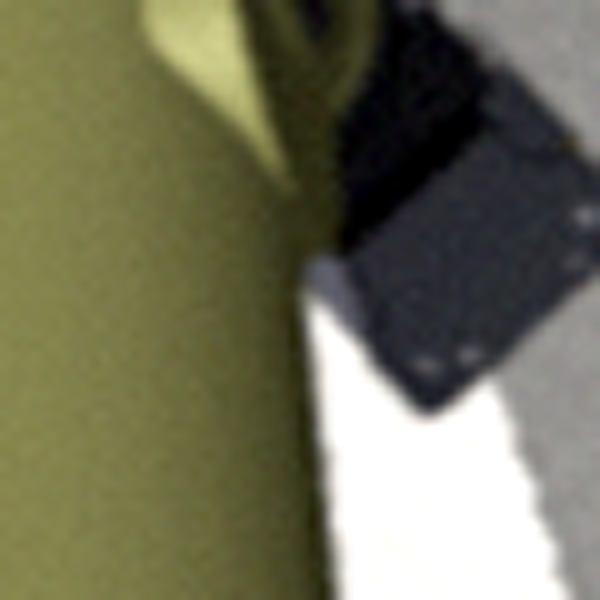

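```bash
cat > wf.py <<'E'
from h import *
def sq(cx,cy,z,half,yaw):
    a=np.radians(yaw);return [[cx+half*(u*np.cos(a)-v*np.sin(a)),cy+half*(u*np.sin(a)+v*np.cos(a)),z] for u,v in((-1,-1),(1,-1),(1,1),(-1,1),(-1,-1))]
def ci(cx,cy,z,r): return [[cx+r*np.cos(t),cy+r*np.sin(t),z] for t in np.linspace(0,2*np.pi,40)]
def draw(cam,im,lines,u,v,r,out,col=(0,255,0),k=None):
    k=800//(2*r) if k is None else k; k=600//(2*r)
    I=cv2.resize(im[v-r:v+r,u-r:u+r],None,fx=k,fy=k,interpolation=cv2.INTER_CUBIC)
    for l in lines:
        p=(px(cam,l)-[u-r,v-r]+.5)*k-.5
        cv2.polylines(I,[np.round(p*8).astype(int).reshape(-1,1,2)],False,col,1,cv2.LINE_AA,3)
    cv2.imwrite('pics/'+out,I)
E
python3 - <<'E'
from wf import *
H=lambda x,y:[sq(x,y,.12,.028,18.5),sq(x,y,.106,.028,18.5),ci(x,y,.176,.013)]
x,y=.5395,-.170
draw('side',cv2.imread('pics/side0.png'),H(x,y),348,165,25,'hs.png')
draw('top',cv2.imread('pics/top0.png'),H(x,y),381,218,25,'ht.png')
E
```

```text
(no output)
```

View pics/hs.png

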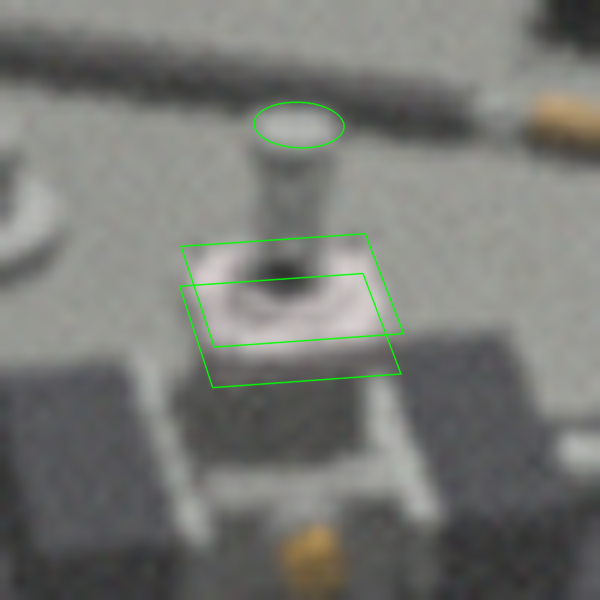

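View pics/ht.png

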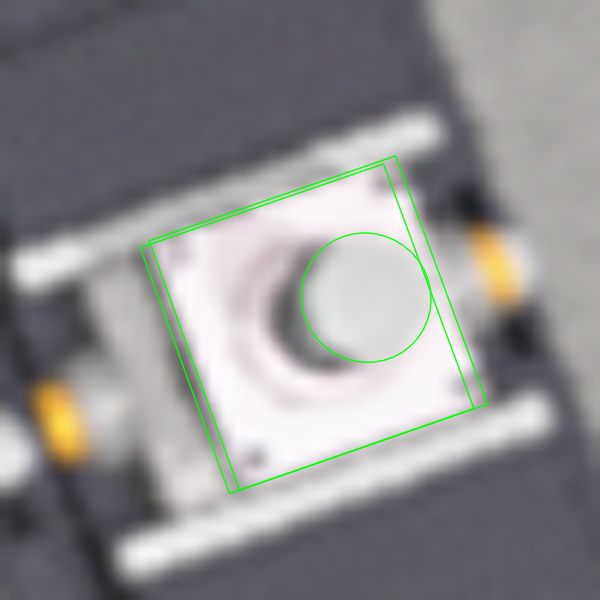

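```bash
python3 - <<'E'
from wf import *
im=np.ascontiguousarray(read_camera('side')[:,:,::-1]);cv2.imwrite('pics/sraw.png',im)
im=np.clip((im.astype(float)-20)*1.6,0,255).astype(np.uint8)
x,y=.5515,.185
draw('side',im,[sq(x,y,0,.032,42.8),sq(x,y,.012,.032,42.8),ci(x,y,.054,.028)],330,255,25,'cs.png')
E
```

```text
(no output)
```

View pics/cs.png

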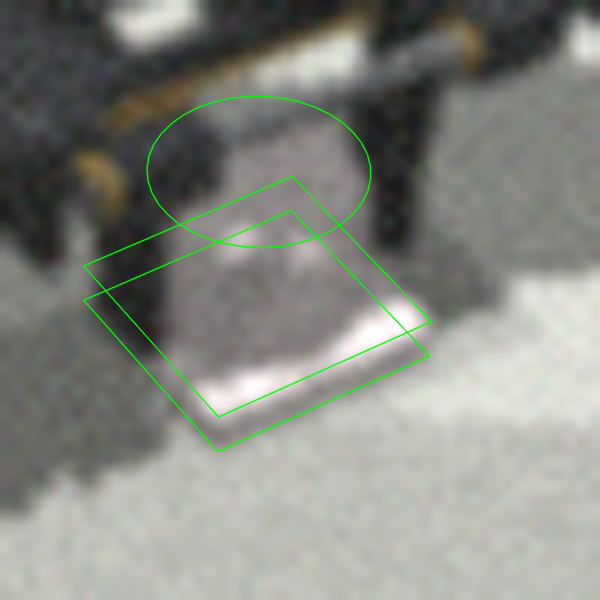

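```bash
python3 - <<'E'
from wf import *
im=cv2.imread('pics/sraw.png')
im=np.clip((im.astype(float)-20)*1.6,0,255).astype(np.uint8)
x,y=.5525,.1835
draw('side',im,[sq(x,y,0,.032,42.8),sq(x,y,.012,.032,42.8),ci(x,y,.054,.028)],330,255,25,'cs2.png')
E
```

```text
(no output)
```

View pics/cs2.png

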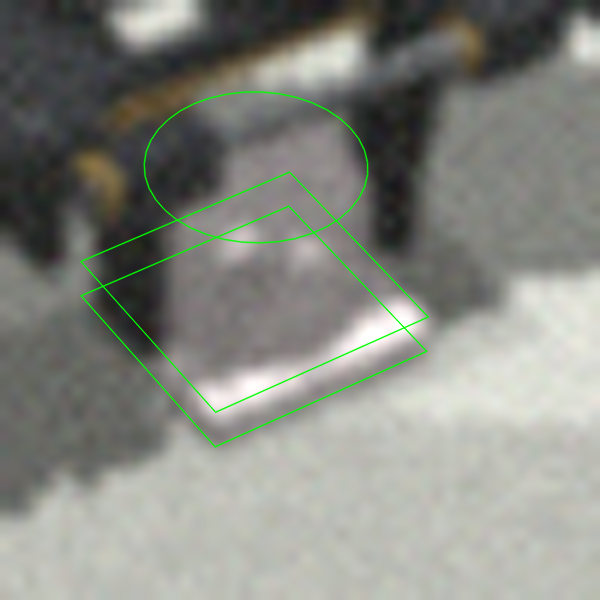

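```bash
python3 -m pendant '{"xyz":[[0.003,-0.003,0.001],[0,0,0]],"turn":[0,0]}' 0.75 10; python3 st.py; python3 -m pendant '{"xyz":[[0,0,0],[0,0,0],[0,0,0]],"turn":[0,0,0]}' 0 40; python3 st.py
```

```text
time_s: 14.35
tool_pos: [0.5535, 0.1828, 0.0186]
tool_rot: [103.7, 88.6, 56.4]
force: [0.2, -0.3, 0.0]
grip_width: 0.065
14.35 pos [0.5535 0.1828 0.0186] jaw 42.75 ax [ 0.0133  0.02   -0.9997] F [ 0.1546 -0.3114  0.0093] w 0.065 q [-36.2343  20.6422  18.5961 106.5721  -9.1412  53.035   29.3879]
time_s: 14.72
tool_pos: [0.5535, 0.1827, 0.0186]
tool_rot: [103.9, 88.6, 56.7]
force: [-0.5, 0.1, -0.8]
grip_width: 0.0541
14.72 pos [0.5535 0.1827 0.0186] jaw 42.74 ax [ 0.0131  0.0199 -0.9997] F [-0.5462  0.0852 -0.7666] w 0.0541 q [-36.2247  20.6441  18.5941 106.567   -9.1386  53.0498  29.3846]
```

```bash
python3 -m pendant '{"xyz":[[0,0,0.02],[0,0,0.028],[0,0,0.028],[0,0,0.028],[0,0,0.028],[0,0,0.028],[0,0,0.028],[0,0,0.02],[0,0,0]],"turn":[0,0,0,0,0,0,0,0,0]}' 0 40; python3 st.py; python3 enh.py side s11.png 330 220 40
```

```text
time_s: 15.85
tool_pos: [0.547, 0.181, 0.2262]
tool_rot: [134.3, 89.2, 87.1]
force: [-0.9, -0.1, -3.6]
grip_width: 0.0545
15.85 pos [0.547  0.181  0.2262] jaw 42.78 ax [ 0.0008  0.0147 -0.9999] F [-0.8677 -0.0788 -3.6165] w 0.0545 q [-38.4603   9.0783  20.2094  94.6954  -4.019   76.5008  25.2239]
```

View pics/s11.png

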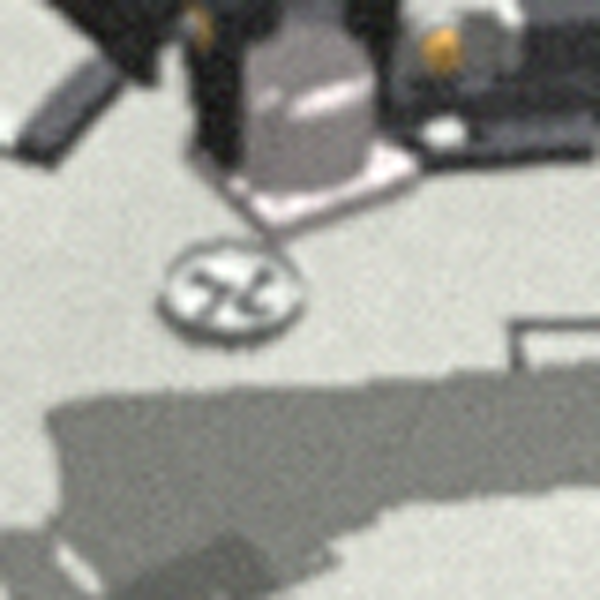

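```bash
python3 -m pendant '{"xyz":[[-0.001,-0.02,0.002],[-0.001,-0.035,0],[-0.001,-0.035,0],[-0.001,-0.035,0],[-0.001,-0.035,0],[-0.001,-0.035,0],[-0.001,-0.035,0],[0,-0.035,0],[0,-0.03,0],[0,0,0]],"turn":[-0.045,-0.045,-0.045,-0.045,-0.045,-0.045,-0.045,-0.045,-0.045,0]}' 0 40; python3 st.py
```

```text
time_s: 17.15
tool_pos: [0.53, -0.1491, 0.2237]
tool_rot: [165.9, 89.4, 92.6]
force: [-0.1, 0.2, -1.9]
grip_width: 0.0545
17.15 pos [ 0.53   -0.1491  0.2237] jaw 16.71 ax [-0.0004  0.0097 -1.    ] F [-0.0958  0.2088 -1.9479] w 0.0545 q [-20.0219   6.7366  36.3058  98.399   -4.639   76.3848  33.9161]
```

```bash
python3 -m pendant '{"xyz":[[0.005,-0.01,0],[0.005,-0.01,0],[0,0,0],[0,0,0]],"turn":[0.015,0.015,0,0]}' 0 40; python3 st.py; python3 - <<'E'
from wf import *
im=np.ascontiguousarray(read_camera('side')[:,:,::-1]);cv2.imwrite('pics/sraw2.png',im)
im=np.clip((im.astype(float)-20)*1.5,0,255).astype(np.uint8)
x,y=.540,-.1695
draw('side',im,[sq(x,y,.205,.032,18.5),sq(x,y,.217,.032,18.5),sq(x,y,.12,.028,18.5),ci(x,y,.259,.028)],348,145,30,'p1.png')
for n in('cap','cap_mouth'):
    for d in pinpoint('side',n)[:2]: print(n,w('side',d['at']),d['score'])
E
```

```text
time_s: 17.65
tool_pos: [0.5376, -0.1721, 0.2236]
tool_rot: [167.6, 89.3, 95.7]
force: [-0.2, 0.3, -2.5]
grip_width: 0.0543
17.65 pos [ 0.5376 -0.1721  0.2236] jaw 18.12 ax [-0.0012  0.0124 -0.9999] F [-0.2114  0.2513 -2.5094] w 0.0543 q [-17.8077   8.9547  37.2313  96.4776  -6.2191  76.749   38.6658]
cap [ 0.53786541 -0.17354183  0.2551616 ] 0.61
cap_mouth [ 0.53705547 -0.1712803   0.20312854] 0.85
cap_mouth [ 0.74086706 -0.11990137 -0.00714778] 0.39
```

View pics/p1.png

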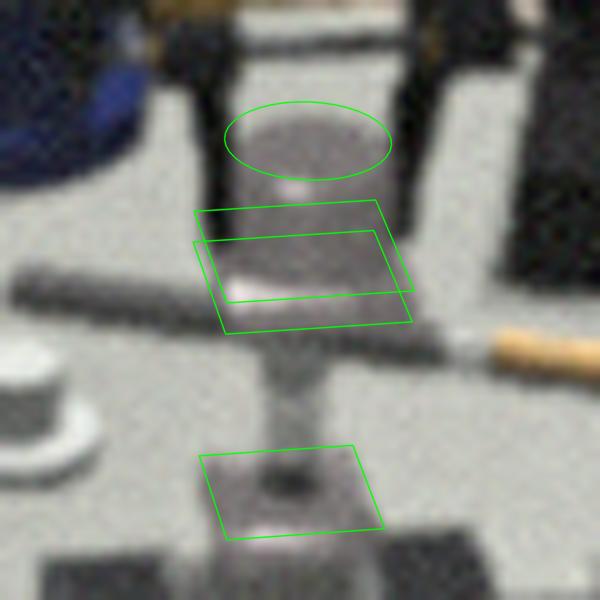

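```bash
python3 -m pendant '{"xyz":[[0.003,0.003,0],[0,0,0],[0,0,-0.01],[0,0,-0.015],[0,0,-0.015],[0,0,-0.012],[0,0,0],[0,0,0]],"turn":[0.005,0,0,0,0,0,0,0]}' 0 60; python3 st.py
```

```text
time_s: 18.8
tool_pos: [0.5401, -0.1672, 0.1665]
tool_rot: [177.6, 89.2, 106.1]
force: [0.1, -0.2, -1.6]
grip_width: 0.0545
18.8 pos [ 0.5401 -0.1672  0.1665] jaw 18.56 ax [-0.0037  0.0128 -0.9999] F [ 0.0504 -0.2162 -1.6265] w 0.0545 q [-17.3973  11.6856  36.7231 100.5317  -8.04    70.6749  40.0497]
```

```bash
python3 -m pendant '{"xyz":[[0.0005,-0.002,0],[0,0,0],[0,0,0]],"turn":[0,0,0]}' 0 60; python3 st.py; python3 - <<'E'
from wf import *
im=np.ascontiguousarray(read_camera('side')[:,:,::-1]);cv2.imwrite('pics/sraw3.png',im)
im=np.clip((im.astype(float)-20)*1.5,0,255).astype(np.uint8)
x,y=.5405,-.169;z=readout.get_obs()['tool_pos'][2]-.0186
draw('side',im,[sq(x,y,z,.032,18.5),sq(x,y,z+.012,.032,18.5),sq(x,y,.12,.028,18.5),sq(x,y,.106,.028,18.5),ci(x,y,z+.054,.028)],348,155,25,'p2.png')
E
```

```text
time_s: 19.18
tool_pos: [0.5415, -0.1697, 0.1678]
tool_rot: [167.3, 89.3, 95.9]
force: [0.5, -0.4, -2.0]
grip_width: 0.0537
19.18 pos [ 0.5415 -0.1697  0.1678] jaw 18.56 ax [-0.0013  0.0125 -0.9999] F [ 0.4842 -0.385  -1.9501] w 0.0537 q [-17.1956  11.7992  36.8022 100.2744  -8.151   70.7183  40.3296]
```

View pics/p2.png

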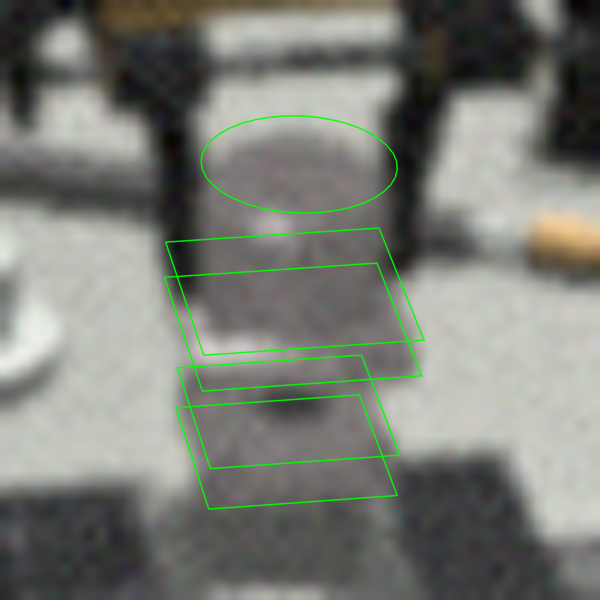

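```bash
python3 - <<'E'
import cv2,numpy as np
im=cv2.imread('pics/sraw3.png')[125:185,318:378].astype(float)
im=np.clip((im-40)*2.2,0,255).astype(np.uint8)
cv2.imwrite('pics/p3.png',cv2.resize(im,(600,600),interpolation=cv2.INTER_CUBIC))
E
```

```text
(no output)
```

View pics/p3.png

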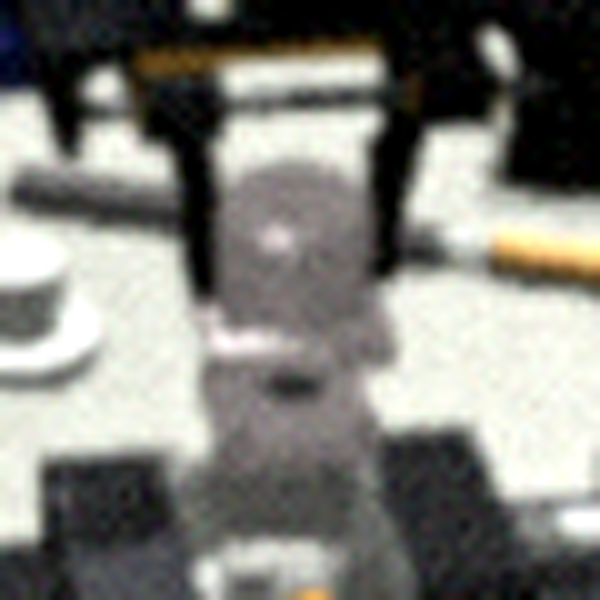

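```bash
python3 -m pendant '{"xyz":[[-0.0005,0.0005,-0.006],[0,0,-0.006],[0,0,-0.004],[0,0,0]],"turn":[0,0,0,0]}' 0 60; python3 st.py
```

```text
time_s: 19.73
tool_pos: [0.5407, -0.169, 0.1503]
tool_rot: [169.7, 89.3, 98.2]
force: [-0.3, 0.3, -2.3]
grip_width: 0.0544
19.73 pos [ 0.5407 -0.169   0.1503] jaw 18.57 ax [-0.0018  0.0127 -0.9999] F [-0.3325  0.2599 -2.3367] w 0.0544 q [-16.9986  12.6141  36.6387 101.555   -8.7347  68.83    40.7656]
```

```bash
for i in 1 2 3 4; do python3 -m pendant '{"xyz":[[0,0,-0.002]],"turn":[0]}' 0 60 | tr '\n' ' '; echo; done
```

```text
time_s: 19.85 tool_pos: [0.5408, -0.1691, 0.1484] tool_rot: [168.6, 89.3, 97.2] force: [0.3, -0.0, -2.1] grip_width: 0.0539 
time_s: 19.98 tool_pos: [0.5409, -0.1691, 0.1464] tool_rot: [167.6, 89.3, 96.2] force: [-0.8, 0.7, 1.4] grip_width: 0.0543 
time_s: 20.1 tool_pos: [0.541, -0.1691, 0.1449] tool_rot: [166.8, 89.3, 95.3] force: [-2.5, 0.7, 3.0] grip_width: 0.0542 
time_s: 20.23 tool_pos: [0.541, -0.1691, 0.1435] tool_rot: [165.2, 89.2, 93.8] force: [-2.8, 0.8, 4.5] grip_width: 0.054
```

```bash
for i in 1 2; do python3 -m pendant '{"xyz":[[-0.0005,0,-0.002]],"turn":[0]}' 0 60 | tr '\n' ' '; echo; done; python3 -m pendant '{"xyz":[[0,0,-0.002]],"turn":[0]}' 0 60 | tr '\n' ' '
```

```text
time_s: 20.35 tool_pos: [0.541, -0.1691, 0.1423] tool_rot: [159.5, 89.2, 88.0] force: [-3.0, 1.5, 5.7] grip_width: 0.0543 
time_s: 20.48 tool_pos: [0.5411, -0.1691, 0.1414] tool_rot: [153.3, 89.2, 81.8] force: [-3.4, 1.8, 8.6] grip_width: 0.0542 
time_s: 20.6 tool_pos: [0.5413, -0.1692, 0.1409] tool_rot: [151.0, 89.2, 79.5] force: [-6.6, 1.5, 13.7] grip_width: 0.0541
```

```bash
for i in 1 2; do python3 -m pendant '{"xyz":[[-0.002,0,0]],"turn":[0]}' 0 60 | tr '\n' ' '; echo; done; python3 st.py
```

```text
time_s: 20.72 tool_pos: [0.541, -0.1691, 0.1425] tool_rot: [136.3, 89.1, 64.9] force: [1.6, 1.5, 5.3] grip_width: 0.054 
time_s: 20.85 tool_pos: [0.5412, -0.1691, 0.144] tool_rot: [121.6, 88.9, 50.2] force: [1.6, 0.6, 3.9] grip_width: 0.0543 
20.85 pos [ 0.5412 -0.1691  0.144 ] jaw 18.61 ax [ 0.0119  0.0143 -0.9998] F [1.5523 0.634  3.9435] w 0.0543 q [-16.9095  12.3904  36.5899 102.5392  -9.0516  67.3304  41.1155]
```

```bash
python3 -m pendant '{"xyz":[[0,0,0.003],[0,0,0.003],[-0.0015,0,0],[0,0,0],[0,0,0]],"turn":[0,0,0,0,0]}' 0 60 | tr '\n' ' '; python3 st.py;python3 - <<'E'
from wf import *
im=np.ascontiguousarray(read_camera('side')[:,:,::-1]);cv2.imwrite('pics/sraw4.png',im)
im=im[125:185,318:378].astype(float)
im=np.clip((im-40)*2.2,0,255).astype(np.uint8)
cv2.imwrite('pics/p4.png',cv2.resize(im,(600,600),interpolation=cv2.INTER_CUBIC))
E
```

```text
time_s: 21.48 tool_pos: [0.5377, -0.1691, 0.1479] tool_rot: [133.0, 89.1, 61.6] force: [-0.1, -0.6, -2.5] grip_width: 0.0538 21.48 pos [ 0.5377 -0.1691  0.1479] jaw 18.6 ax [ 0.0075  0.014  -0.9999] F [-0.0642 -0.6238 -2.4855] w 0.0538 q [-17.0599  11.9237  36.6688 102.5352  -8.6203  67.9295  40.8582]
```

View pics/p4.png

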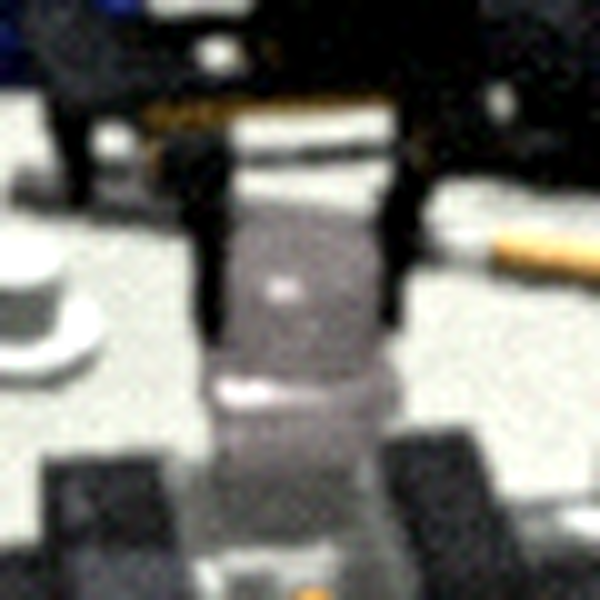

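```bash
python3 -m pendant '{"xyz":[[0.0008,0,0],[0,0,0],[0,0,0]],"turn":[0,0,0]}' 0 60 | tr '\n' ' '; for i in 1 2 3 4; do python3 -m pendant '{"xyz":[[0,0,-0.002]],"turn":[0]}' 0 60 | tr '\n' ' '; echo; done
```

```text
time_s: 21.9 tool_pos: [0.5385, -0.1691, 0.1477] tool_rot: [134.6, 89.1, 63.2] force: [-0.2, 0.7, -2.8] grip_width: 0.0545 time_s: 22.02 tool_pos: [0.5388, -0.1692, 0.146] tool_rot: [132.1, 89.1, 60.7] force: [0.2, 0.5, 0.6] grip_width: 0.0542 
time_s: 22.15 tool_pos: [0.5388, -0.1692, 0.1444] tool_rot: [131.8, 89.1, 60.4] force: [-3.2, 0.7, 3.3] grip_width: 0.054 
time_s: 22.28 tool_pos: [0.5389, -0.1692, 0.1431] tool_rot: [131.5, 89.0, 60.1] force: [-3.4, 1.0, 5.4] grip_width: 0.0539 
time_s: 22.4 tool_pos: [0.5389, -0.1692, 0.1418] tool_rot: [131.5, 89.0, 60.1] force: [-4.9, 1.7, 9.0] grip_width: 0.0544
```

```bash
for i in 1 2 3; do python3 -m pendant '{"xyz":[[-0.001,0,-0.0025]],"turn":[0]}' 0 60 | tr '\n' ' '; echo; done; python3 st.py; python3 -c "
from h import *
print(readout.get_obs()['wrist_torque'])"
```

```text
time_s: 22.52 tool_pos: [0.539, -0.1693, 0.1412] tool_rot: [125.1, 88.9, 53.7] force: [-4.0, 1.5, 15.1] grip_width: 0.0541 
time_s: 22.65 tool_pos: [0.5391, -0.1694, 0.141] tool_rot: [120.3, 88.8, 48.9] force: [-4.8, 2.7, 14.9] grip_width: 0.0544 
time_s: 22.78 tool_pos: [0.5391, -0.1694, 0.141] tool_rot: [116.5, 88.6, 45.1] force: [-4.0, 1.9, 13.6] grip_width: 0.0541 
22.77 pos [ 0.5391 -0.1694  0.141 ] jaw 18.63 ax [ 0.0167  0.0167 -0.9997] F [-4.0271  1.9303 13.6486] w 0.0541 q [-16.8279  12.1214  36.6098 103.179   -9.1657  66.7147  41.368 ]
[ 0.26376726  1.02884679 -0.04364658]
```

```bash
python3 -m pendant '{"xyz":[[0,0,0.004],[0,0,0.003],[0,0,0],[0,0,0]],"turn":[0,0,0,0]}' 0 60 | tr '\n' ' '; python3 st.py;  python3 - <<'E'
from wf import *
im=np.ascontiguousarray(read_camera('side')[:,:,::-1]);cv2.imwrite('pics/sraw5.png',im)
for n in('cap','cap_mouth','seat'):
    for d in pinpoint('side',n)[:1]: print(n,w('side',d['at']),d['score'])
im=np.ascontiguousarray(read_camera('top')[:,:,::-1]);cv2.imwrite('pics/top5.png',im)
I=cv2.imread('pics/sraw5.png')[135:175,328:368].astype(float)
cv2.imwrite('pics/p5.png',cv2.resize(np.clip((I-40)*2.2,0,255).astype(np.uint8),(600,600),interpolation=cv2.INTER_CUBIC))
cv2.imwrite('pics/tt5.png',cv2.resize(im[188:248,351:411],(600,600),interpolation=cv2.INTER_CUBIC))
E
```

```text
time_s: 23.28 tool_pos: [0.539, -0.1692, 0.1475] tool_rot: [116.6, 88.7, 45.2] force: [-0.9, 0.7, -2.5] grip_width: 0.054 23.27 pos [ 0.539  -0.1692  0.1475] jaw 18.63 ax [ 0.0166  0.0167 -0.9997] F [-0.8839  0.7466 -2.507 ] w 0.054 q [-16.9554  11.722   36.6616 102.7828  -8.8684  67.4229  41.1158]
cap [ 0.53855616 -0.16585173  0.18358964] 0.66
cap_mouth [ 0.53866268 -0.16511745  0.12172156] 0.53
seat [ 0.54064117 -0.16633103  0.1253989 ] 0.64
```

View pics/p5.png

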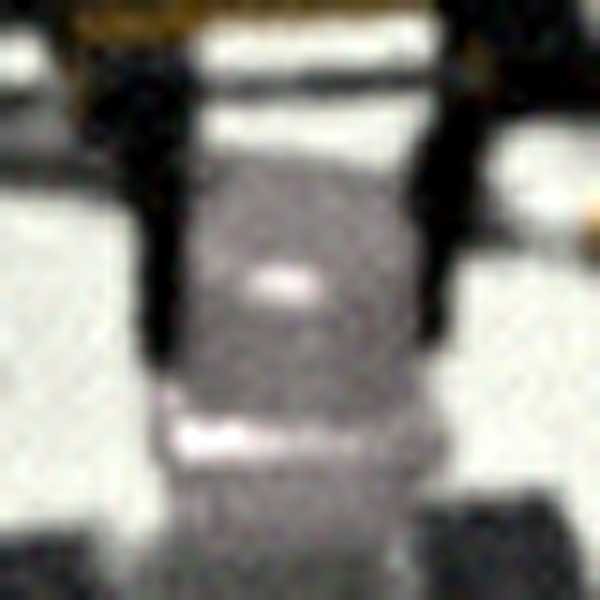

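View pics/tt5.png

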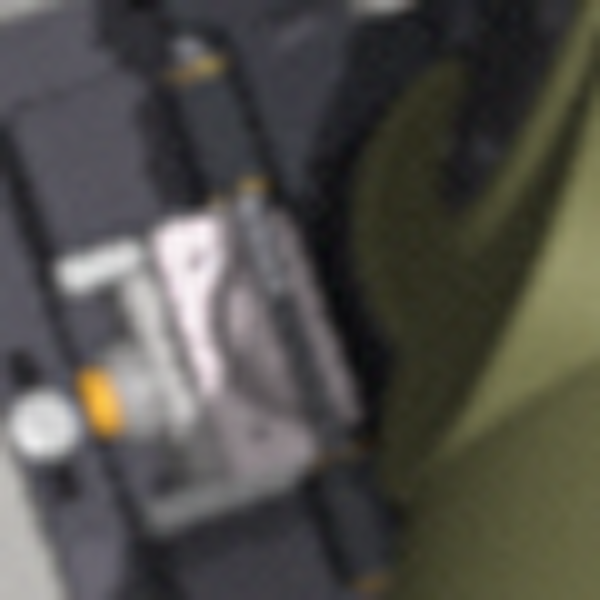

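```bash
python3 - <<'E'
from wf import *
im=cv2.imread('pics/top5.png')
x,y=.5385,-.1695
draw('top',im,[sq(x,y,.141,.032,18.6),ci(x,y,.183,.028)],381,218,25,'tt6.png')
E
```

```text
(no output)
```

View pics/tt6.png

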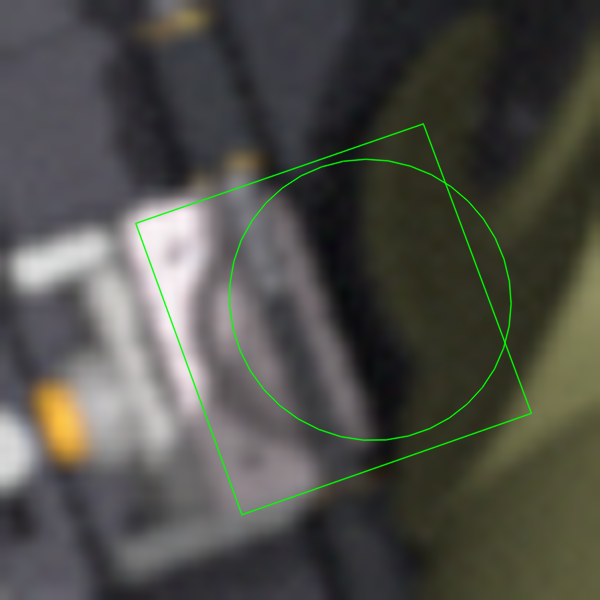

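```bash
cat > prof.py <<'E'
from wf import *
def prof(imf,cx,cy,z,half,yaw,side,t0,t1):
    g=cv2.imread(imf).astype(np.float32).mean(2)
    a=np.radians(yaw);X=np.array([np.cos(a),np.sin(a)]);Y=np.array([-np.sin(a),np.cos(a)])
    n,t={'+y':(Y,X),'-y':(-Y,X),'+x':(X,Y),'-x':(-X,Y)}[side]
    ds=np.arange(-8,9,1)/1000.;out=[]
    for d in ds:
        P=[[*(np.array([cx,cy])+n*(half+d)+t*s),z] for s in np.linspace(t0,t1,15)]
        p=px('top',P).astype(np.float32)
        out.append(cv2.remap(g,p[:,:1],p[:,1:],cv2.INTER_LINEAR).mean())
    print(imf,side,[int(v) for v in out])
x,y=.540,-.170
for s in('+y','-y','+x','-x'): prof('pics/top0.png',x,y,.12,.028,18.5,s,-.02,.02)
x,y=.539,-.1692
prof('pics/top5.png',x,y,.141,.032,18.6,'+y',-.026,.026)
prof('pics/top5.png',x,y,.141,.032,18.6,'+x',.016,.030)
prof('pics/top5.png',x,y,.141,.032,18.6,'-x',.016,.030)
E
python3 prof.py
```

```text
pics/top0.png +y [242, 244, 245, 245, 244, 239, 229, 209, 181, 155, 140, 138, 147, 160, 172, 179, 184]
pics/top0.png -y [231, 231, 232, 233, 233, 231, 224, 211, 193, 173, 155, 143, 137, 133, 129, 125, 118]
pics/top0.png +x [234, 235, 236, 235, 233, 227, 215, 200, 188, 185, 186, 186, 182, 169, 150, 127, 107]
pics/top0.png -x [245, 245, 245, 246, 246, 245, 240, 231, 218, 204, 197, 200, 209, 219, 224, 222, 212]
pics/top5.png +y [136, 137, 140, 146, 157, 170, 181, 190, 193, 190, 179, 164, 147, 139, 138, 144, 155]
pics/top5.png +x [190, 196, 203, 210, 213, 215, 211, 199, 179, 153, 125, 98, 76, 62, 53, 49, 47]
pics/top5.png -x [122, 127, 132, 134, 136, 136, 134, 131, 125, 117, 108, 98, 86, 73, 61, 51, 45]
```

```bash
python3 -m pendant '{"xyz":[[0,-0.0018,0],[0,0,0],[0,0,-0.003],[0,0,-0.003],[0,0,-0.0025],[0,0,-0.0025],[0,0,-0.0025]],"turn":[0,0,0,0,0,0,0]}' 0 60 | tr '\n' ' '; python3 st.py; python3 -m pendant '{"xyz":[[0,0,-0.0025]],"turn":[0]}' 0 60 | tr '\n' ' '; python3 -c "
from h import *
print(readout.get_obs()['wrist_torque'])"
```

```text
time_s: 24.4 tool_pos: [0.5397, -0.1714, 0.1388] tool_rot: [116.3, 88.5, 45.0] force: [-4.7, 0.5, 11.2] grip_width: 0.0542 24.4 pos [ 0.5397 -0.1714  0.1388] jaw 18.63 ax [ 0.0191  0.0191 -0.9996] F [-4.7057  0.5417 11.1858] w 0.0542 q [-16.5204  12.3505  36.6502 103.2329  -9.5346  66.422   41.8724]
time_s: 24.52 tool_pos: [0.5397, -0.1713, 0.1386] tool_rot: [117.9, 88.4, 46.5] force: [-7.8, 2.0, 19.6] grip_width: 0.0544 [0.45445186 1.91857069 0.02087029]
```

```bash
python3 -m pendant '{"xyz":[[-0.0005,0,-0.002]],"turn":[0]}' 0 60 | tr '\n' ' '; python3 -c "
from h import *
for i in range(8):
    read_camera('side');o=readout.get_obs();print(round(o['time_s'],2),np.round(o['force'],1),np.round(o['tool_pos'],4))"
```

```text
time_s: 24.65 tool_pos: [0.5397, -0.1714, 0.1387] tool_rot: [117.1, 88.3, 45.7] force: [-4.7, 2.9, 11.2] grip_width: 0.0542 24.7 [-5.1  3.1 13.2] [ 0.5398 -0.1713  0.1387]
24.75 [-5.   1.6 11.9] [ 0.5397 -0.1713  0.1387]
24.8 [-4.6  2.4 12.6] [ 0.5398 -0.1713  0.1387]
24.85 [-5.3  2.2 12.5] [ 0.5397 -0.1713  0.1387]
24.9 [-5.3  2.1 12.1] [ 0.5398 -0.1713  0.1387]
24.95 [-4.6  1.3 12.7] [ 0.5398 -0.1714  0.1387]
25.0 [-4.5  1.7 12.5] [ 0.5398 -0.1713  0.1387]
25.05 [-4.1  1.9 12.1] [ 0.5398 -0.1713  0.1387]
```

```bash
python3 - <<'E'
from wf import *
im=np.ascontiguousarray(read_camera('side')[:,:,::-1]);x,y=.5395,-.170
for n in('cap','cap_mouth','seat'):
    for d in pinpoint('side',n)[:1]: print(n,w('side',d['at']),d['score'])
I=im[130:180,323:373].astype(float)
cv2.imwrite('pics/f1.png',cv2.resize(np.clip((I-40)*2.2,0,255).astype(np.uint8),(600,600),interpolation=cv2.INTER_CUBIC))
t=np.ascontiguousarray(read_camera('top')[:,:,::-1])
for n in('cap','cap_mouth'):
    for d in pinpoint('top',n)[:1]: print(n,w('top',d['at']),d['score'])
draw('top',t,[sq(x,y,.132,.032,18.5),sq(x,y,.12,.032,18.5)],381,218,25,'f2.png')
o=readout.get_obs();print(o['time_s'],o['force'])
E
```

```text
cap [ 0.53979966 -0.16917365  0.1735493 ] 0.86
cap_mouth [ 0.54122166 -0.16999136  0.11360759] 0.83
seat [ 0.54366496 -0.16411907  0.12174186] 0.8
cap [ 0.5376998  -0.16997971  0.17105956] 0.49
cap_mouth [ 0.53975442 -0.17435401  0.11782674] 0.8
25.4 [-4.79720415  1.59526807 12.12695259]
```

View pics/f1.png

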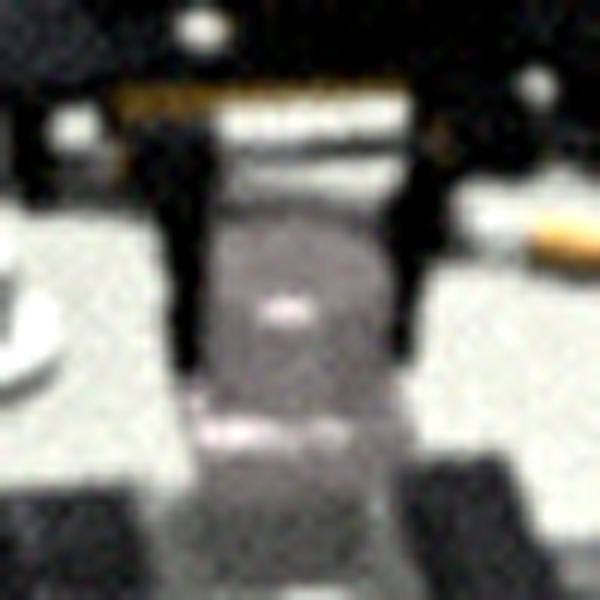

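View pics/f2.png

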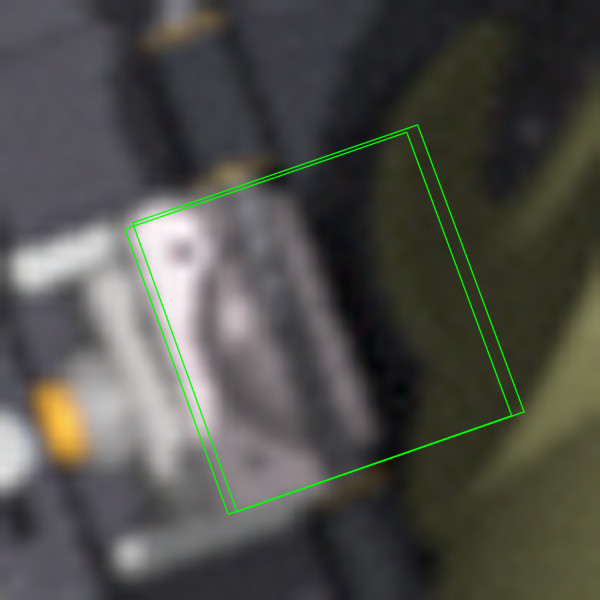

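```bash
python3 st.py; python3 -c "
from h import *
print(sign_off())"
```

```text
25.4 pos [ 0.5398 -0.1713  0.1387] jaw 18.63 ax [ 0.0209  0.0213 -0.9996] F [-4.7972  1.5953 12.127 ] w 0.0542 q [-16.4417  12.3081  36.649  103.2914  -9.6815  66.3555  42.0246]
the job is handed in; nothing more can be done
None
```

I turned the cap over, set it mouth-down on the housing and handed the job in at 25.4 s with the arm still holding it pressed down. `sign_off` reports no verdict, so I only have my own checks.

**How it was done:** I hinged the cap onto its side by its flange in a loose grip, then re-gripped it near the closed end and let the mouth swing down. A drag along the bench finished the turn and the flange settled flat. I then gripped it firmly and carried it over the spring. The first two presses stopped about 2.5 mm short against the spigot. I backed off, shifted about 2 mm towards -y, and the third press went home.

**Last checks:**
- **Seating:** the tool stopped at 0.1387 m. Measured from where the cap was gripped, that puts the cap's mouth about 0.1 mm above the seat, so the flanges meet.
- **Push:** the reading was steady for 0.75 s at about 12.1 N up on the wrist. Adding the cap's weight, that is about 14.5 N on the housing. There was also a steady sideways load of about 5 N, which I left.
- **Squareness:** the jaw is at 18.6° against about 18.5° measured for the housing. The tool leans about 1.7°.
- **Centring:** the final top picture shows the flange matching the expected outline. Since the spigot is inside the bore, the cap should be within about 2 mm of centre.

**What disagreed:**
- The `pinpoint` positions of cap and seat differed by several millimetres at the end. The cap's mouth read 2 to 6 mm below the flange face, which is impossible. I relied on the contact height and forces instead.
- During the last push the wrist briefly read about 20 N, roughly 22 N on the housing, before I eased it off. That is well under the 60 N limit.
- I did not re-measure the other things on the bench. I felt no unexpected contact, and none of the pictures showed the arm near them at their height.

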